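# Index the inspection stage one hole and hold its pin home

## Robot

A 6-joint arm with a two-finger parallel gripper is mounted at the origin on the work surface. World frame = base frame: x ahead of the robot, y to its left, z up, the work surface at z = 0. Lengths are in mm, angles in rad, forces in N, time in s.
With the tool pointing down it reaches from about 300 to 950 mm from the base axis. Payload 3.1 kg.
Tool frame: the origin (TCP) lies midway between the tips of the shut fingers; the grasp point (between the pads) lies 19 mm behind it; z points along the fingers, y is the direction in which the jaws open and shut (so a half turn about z gives the same grasp; the last joint's range is limited). The gripper opens to 85 mm and grips with 20 to 120 N. Pads are 22 mm wide; open, the fingers measure 114 mm over their backs; the gripper's body (76 mm by 85 mm) begins 54 mm behind the grasp point. The pads swing forward as they close: fully open they stand 13 mm farther back than shut.
Start: joints at [1.219, 0.308, 1.634, -0, 1.2, -0.07], TCP at [173.829, 600.346, 231.272] pointing down, gripper open.
Joint ranges: [-3.06, 3.06], [-0.79, 1.96], [0.05, 2.63], [-1.19, 4.34], [0.05, 2.64], [-2.94, 2.94]. Speed limits (rad/s): [2.79, 2.79, 3.14, 3.14, 3.14, 3.14].

## Interface

Orientations are given as a rotation vector (axis times angle).
In Python, from station import manip gives the robot as it stands.
- The arm moves only by the tool arm_command, never from a script. Its argument "targets" is a list of rows, each a list of 7 numbers: the shift along the tool's x, y, z in m, then the turn, a rotation vector about the tool's x, y, z in rad, then the finger opening in m, from 0 to 0.0854. A call has exactly 5 rows; each row shifts and turns the pose as measured when the row begins, along the tool's axes as they then stand; what a row does not reach is not made up. A row lasts 1/10 s, in which the tool goes at most 50 mm and 8.59 degrees, less where a joint would pass 70% of its speed; a pose out of reach is approached as far as the arm can. A call is refused whole if a number of a shift passes 0.05 or a number of a turn 0.15, either way. A call with a gripper value outside its range is refused whole. The fingers move at their own pace and stop on an object; "force" is the grip in N (left out, the last holds). Time passes only in rows, so rows that do not move let the fingers close, or fill a call up. It gives the time, the measured TCP pose, the force and the opening at its end, in the units of the state.
- manip.state(): the state, without advancing time (a new reading comes with each control period).
- manip.camera(name): name is "scene" or "top"; returns the picture (400x640x3 uint8, blue, green, red); there is no depth.
- manip.get_calibration(name): a dict with "fx", "fy", "cx", "cy" (pixels), "view" (4x4, takes a point from world to camera coordinates). Camera axes: x right, y up, looking along -z (the intrinsics and any distortion apply to the point x, -y, -z); pixel columns grow to the right and rows downward; lengths in mm; the calibration is good to about 2 mm. A picture is of the moment at which its call begins. get_calibration takes no time and is no camera call.
- manip.hand_in(): hands the job in, once; it reports no verdict.
Trained networks look in the newest picture that a camera, given by its name, has taken for a name from the list of things; names that differ only in an ending like _2 or _b are one class to them, and where a whole thing is asked for, a point or a joint stands for the part that bears it (a point fixed in the world has none). Each returns a list of dicts, best first, with "p" (0 to 1); they miss things now and then, are a little off and sometimes report something else, mostly with a low value. They report only what shows in the picture. A call takes as long as a camera call.
- manip.find_in(thing, camera): "location" ([x, y, z] in mm, in world coordinates, good to about 4 mm: the middle of the surface that is visible of it).
- manip.regions_of(thing, camera): "region" (400x640 bool, what is visible of it).
- manip.landmark_of(thing, camera): "location" ([x, y, z] in mm, in world coordinates, good to about 4 mm: a listed point, or the origin of a listed thing).
The state is a dict: "time_s": time; "q": joint angles; "dq": joint speeds; "tau": joint torques, N m; "tcp_pos": TCP position; "tool_rot": TCP orientation; "force": force on the tool from outside, world axes, zero at the start; "ft_torque": the same for the moment, N m; "finger_gap": finger opening in mm.
Only numpy, scipy, OpenCV 4.12 (cv2) and the standard library are available. Lean on these libraries where they do the work, as an engineer would, in place of code of your own. Each camera call takes 0.05 s, during which the arm holds its last target. There are 200 camera calls.

## Task

First push the specimen tray (the steel plate with the circuit board and the upright tab) into the carriage until its detent clicks and it is fully home. Then pull the carriage's spring plunger up by its round knob, slide the carriage to the next hole of the index bar, one hole towards the small microscope (not towards the lamp), and push the pin fully down into that hole. Finish while still holding the knob and keeping the pin pressed fully home, because it springs up when let go; do not bump the microscope or the lamp, and leave the bottle, the dish and the screwdriver where they are.

Things in the scene. Friction and masses are not known exactly. Their poses are not given: they have to be found in the camera images.
- stage: Fixed indexing stage: grey base plate 165 x 340 x 12 mm on the table, steel guides along its y axis, black end blocks 34 mm high at y = +-163 mm. Origin on the table surface under the carriage's start position; z up, y along the guides (the carriage's travel), x across them, away from the robot.
- bar (a point): Mouth of the middle hole of the fixed aluminium index bar (30 wide along x, 260 long along y, top 35 mm above the table), 75 mm from the stage's origin towards its +x. Five holes, each 12 x 12 mm, 45 mm apart along the stage's y: at 0, +-45 and +-90 mm from this one. At the start the pin is in the middle hole.
- deck (a point): Centre of the carriage's top face: black plate 110 x 110 mm, top 36 mm above the table, above the stage's origin at the start, with 10 mm wide side ledges up to 50 mm high at y = +-49 mm. It carries the tray and, on the +x side, the plunger.
- carriage (a joint): Position of the carriage along the stage's +y axis in m: 0 at the middle hole (start), +0.045 and -0.045 at the neighbouring holes; travel +-0.1. About 2 N of friction. Only the pin locks it; it has no pull of its own to any hole.
- plunger (a joint): Height of the spring plunger in m: 0 = pin pressed fully home, about 0.0065 = rest when let go in a hole (still locked); above 0.016 the round-ended 9 mm pin is clear of the bar and the carriage can slide; upper stop 0.028. Spring 600 N/m about the rest height: 4 N to press home, 9 N to hold at 0.022. Let go between holes it rests on the bar at 0.016.
- knob (a point): Centre of the top of the plunger's upright round black knob (30 mm diameter, 26 mm high; top 103 mm above the table when home, 109.5 mm at rest), on the carriage, 75 mm from its centre towards +x. Grip it from above. Under it: a 22 mm diameter housing, 55 to 73 mm above the table, on a 30 mm wide bracket with its top at 55 mm.
- tray (a joint): Position of the specimen tray in m along the stage's +x axis: 0 = home, caught by the spring ball; negative = pulled out towards the robot by that much (to -0.045). Hard stop at +0.0015. Sliding takes 1 to 3 N, leaving the detent about 5 N.
- tab (a point): Middle of the top edge, on the robot-side face, of the tray's upright steel tab: 6 mm thick, 50 mm wide along the stage's y, from 47 to 77 mm above the table. Push this face along the stage's +x to drive the tray home; at home it is 61 mm from the carriage's centre towards -x. Nothing stands in front of it.
- microscope: Small fixed digital microscope, 215 mm tall: rectangular black foot 150 x 100 mm, grey upright column and a fat black barrel (58 mm diameter) pointing down. Origin on the table under the barrel. It stands off one end of the stage, 275 mm along +y or -y from the stage's origin; its side tells which way to index.
- lamp: Fixed desk lamp, about 180 mm tall: round 100 mm foot, thin bent stem, small conical metal shade. Origin at the centre of its foot on the table. It stands off the other end of the stage, 275 mm from the stage's origin.
- bottle: Loose amber bottle, 48 mm diameter, 110 mm tall, standing beyond the stage; origin at its underside. Leave alone.
- dish: Loose shallow steel dish, 80 mm diameter, 20 mm tall, beyond the stage; origin at its underside. Leave alone.
- driver: Loose screwdriver, 150 mm long, lying on the table on the robot's side of the stage, beside the tray's path; origin at its underside. Leave alone.

How it is judged (in metres and radians):
On the way, in this order (a step that is already met when the one before it is completed fails the run):
1. the tray is pushed home into its detent while the carriage is still locked in the middle hole (value of joint tray above -0.002 m and value of joint carriage between -0.01 and 0.01 m), for 0.2 s.
2. the plunger is pulled up clear of the index bar (value of joint plunger above 0.016 m), for 0.1 s.
At the end, for the whole second after the job is handed in: The tray is home (within 2 mm of its detent), the carriage stands within 3 mm of the neighbouring hole on the microscope's side, at rest, and the robot's fingers, still on the knob (more than 1 N), keep the pin pressed to within 2.5 mm of fully home (it rests at 6.5 mm when let go) (value of joint tray above -0.002 m and ((y of microscope in the frame of stage above 0 m and value of joint carriage between 0.042 and 0.048 m) or (y of microscope in the frame of stage below 0 m and value of joint carriage between -0.048 and -0.042 m)) and value of joint plunger below 0.0025 m and velocity of joint carriage between -0.01 and 0.01 m/s and contact force between the fingers and plunger above 1 N); the arm keeps its last pose, push and grip.
It fails at once if the bottle, the dish or the screwdriver is shifted more than 30 mm (distance of any of bottle, dish, driver from where it was at the start of the episode above 0.03 m).
It fails at once if the robot bumps the microscope or the lamp (over 4 N) (contact force between any of the arm, the fingers and microscope above 4 N or contact force between any of the arm, the fingers and lamp above 4 N).
It also fails if it takes over 58 s, if anything falls off the work surface, if the arm or the gripper's body presses on something with over 40 N, if the wrist force passes 120 N, or if a joint passes its speed limit or range.

## Working session

There is one attempt and no reset: what is moved stays moved. The work goes in short steps, Python scripts to look and compute and a tool call to move; the robot and the scene stay as the last step left them, time stands still between calls to the robot, and variables do not carry over. Pictures are saved under pics/ and viewed, about 8 in all and at most 12, crops included, and the job is handed in when it is done.

Besides the shell and the picture viewer there is one more tool, called by a JSON object that holds its "op" and its "data", one argument or row to a line. arm_command: Moves the arm, as the interface text tells. Its arguments: {"type":"object","properties":{"targets":{"type":"array","items":{"type":"array","items":{"type":"number"}}},"force":{"type":"number"}},"required":["targets"]}

```bash
mkdir -p pics; python3 - <<'E'
from station import manip
import cv2, numpy as np
for c in ("scene","top"):
    cv2.imwrite(f"pics/{c}0.png",manip.camera(c))
    for t in ("stage","bar","deck","knob","tab","microscope","lamp","driver","bottle","dish"):
        r=manip.landmark_of(t,c)
        print(c,t,[(np.round(d["location"]).tolist(),round(d["p"],2)) for d in r[:2]])
s=manip.state(); print(s)
E
```

```text
scene stage [([569.0, -55.0, -2.0], 0.8)]
scene bar []
scene deck [([574.0, -54.0, 36.0], 0.82)]
scene knob [([645.0, -42.0, 107.0], 0.75)]
scene tab [([482.0, -68.0, 79.0], 0.8)]
scene microscope [([624.0, -323.0, -4.0], 0.7)]
scene lamp [([517.0, 214.0, -2.0], 0.56)]
scene driver [([494.0, -267.0, -2.0], 0.62)]
scene bottle [([738.0, 90.0, -0.0], 0.73)]
scene dish [([775.0, -154.0, -1.0], 0.83)]
top stage [([571.0, -54.0, -2.0], 0.78), ([574.0, -58.0, 39.0], 0.23)]
top bar [([772.0, -154.0, -5.0], 0.6), ([645.0, -38.0, 36.0], 0.58)]
top deck [([573.0, -57.0, 37.0], 0.64)]
top knob [([641.0, -40.0, 114.0], 0.59)]
top tab [([479.0, -73.0, 76.0], 0.65)]
top microscope [([623.0, -327.0, -1.0], 0.77), ([644.0, -41.0, 34.0], 0.26)]
top lamp [([738.0, 90.0, -1.0], 0.18), ([480.0, -72.0, 76.0], 0.17)]
top driver [([497.0, -273.0, 2.0], 0.51)]
top bottle [([736.0, 96.0, -1.0], 0.69)]
top dish [([775.0, -155.0, -0.0], 0.92)]
{'time_s': 1.1, 'q': array([ 1.21930597e+00,  3.08109034e-01,  1.63379171e+00,  1.66082349e-05,
        1.19968769e+00, -6.96938981e-02]), 'dq': array([ 1.47380885e-03,  1.70927620e-03,  3.11206017e-05, -1.21756848e-03,
       -1.37091057e-04, -5.49225356e-04]), 'tau': array([-6.54310188e-04, -4.15307593e+01, -2.77080506e+01, -2.47461830e-04,
        1.13949911e-03, -6.24960904e-06]), 'tcp_pos': array([173.82359258, 600.35603702, 231.27034667]), 'tool_rot': array([-4.41189073e-01, -3.11044483e+00, -1.15633580e-05]), 'force': array([-0.17004439,  0.48187093,  0.61518536]), 'ft_torque': array([-0.017273  , -0.03078079, -0.00620486]), 'finger_gap': 85.36839531255123}
```

View pics/scene0.png

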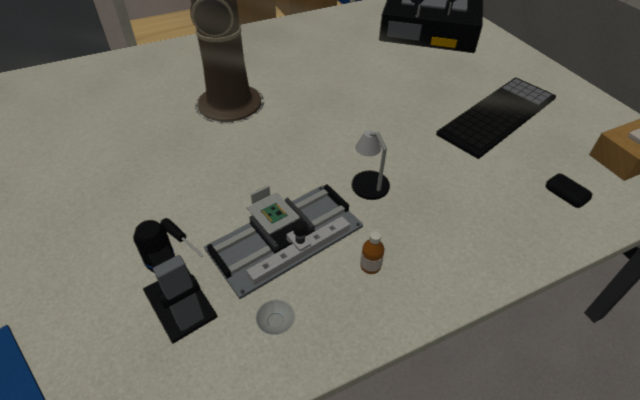

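View pics/top0.png

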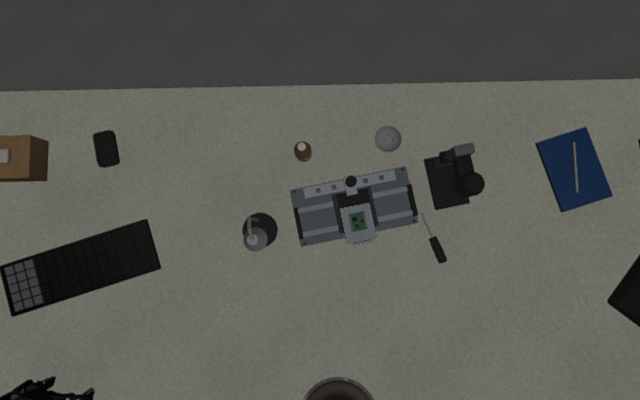

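{"op": "arm_command", "data": {
  "targets": [
    [0,0,0,0,0,-0.118,0],
    [0,0,0,0,0,-0.118,0],
    [0,0,0,0,0,-0.118,0],
    [0,0,0,0,0,-0.118,0],
    [0,0,0,0,0,0,0]
  ],
  "force": 40
}}

```text
time_s: 1.6
tcp_pos: [173.8, 600.3, 231.3]
tool_rot: [0.326, -3.125, 0.0]
force: [0.6, -0.3, -0.0]
finger_gap: 12.4
```

```bash
cat > h.py <<'E'
from station import manip
import numpy as np
from scipy.spatial.transform import Rotation as R
A=0.19; C=np.array([573.5,-55.5])
X=np.array([np.cos(A),np.sin(A)]); Y=np.array([-np.sin(A),np.cos(A)])
def st(p): d=np.array(p[:2])-C; return np.round([d@X,d@Y,p[2]],1)
def go(x,y,z):
    s=manip.state(); M=R.from_rotvec(s["tool_rot"]).as_matrix()
    w=np.r_[C+x*X+y*Y,z]
    T=np.c_[np.r_[-X,0],np.r_[Y,0],[0,0,-1]]
    print("t",s["time_s"],"stage pos",st(s["tcp_pos"]),"shift mm",np.round(M.T@(w-s["tcp_pos"]),1),"turn",np.round(R.from_matrix(M.T@T).as_rotvec(),3),"F",np.round(s["force"],1),"gap",round(s["finger_gap"],1))
E
python3 -c "
from h import *
go(-150,0,231)"
```

```text
t 1.6 stage pos [-268.6  719.5  231.3] shift mm [-1.055e+02 -7.216e+02  3.000e-01] turn [-0.    -0.     0.018] F [ 0.6 -0.3 -0. ] gap 12.4
```

{"op": "arm_command", "data": {
  "targets": [
    [-0.008,-0.048,0,0,0,0,0],
    [-0.008,-0.048,0,0,0,0,0],
    [-0.008,-0.048,0,0,0,0,0],
    [-0.008,-0.048,0,0,0,0,0],
    [-0.008,-0.048,0,0,0,0,0]
  ]
}}

```text
time_s: 2.1
tcp_pos: [262.6, 372.8, 230.0]
tool_rot: [-0.319, 3.123, 0.007]
force: [1.5, 0.6, -0.1]
finger_gap: 0.0
```

{"op": "arm_command", "data": {
  "targets": [
    [-0.008,-0.048,0,0,0,0,0],
    [-0.008,-0.048,0,0,0,0,0],
    [-0.008,-0.048,0,0,0,0,0],
    [-0.008,-0.048,0,0,0,0,0],
    [-0.008,-0.048,0,0,0,0,0]
  ]
}}

```text
time_s: 2.6
tcp_pos: [350.7, 138.7, 231.0]
tool_rot: [-0.302, 3.117, 0.009]
force: [1.1, -0.1, -0.0]
finger_gap: -0.2
```

```bash
python3 -c "
from h import *
go(-150,0,231)"
```

```text
t 2.6 stage pos [-182.1  232.8  231. ] shift mm [ -31.4 -232.9   -0.8] turn [0.005 0.01  0.003] F [ 1.1 -0.1 -0. ] gap -0.2
```

{"op": "arm_command", "data": {
  "targets": [
    [-0.006,-0.047,0,0,0.005,0,0],
    [-0.006,-0.047,0,0,0.005,0,0],
    [-0.006,-0.047,0,0,0,0,0],
    [-0.006,-0.047,0,0,0,0,0],
    [-0.006,-0.045,0,0,0,0,0]
  ]
}}

```text
time_s: 3.1
tcp_pos: [426.0, -95.0, 233.0]
tool_rot: [-0.276, 3.12, 0.007]
force: [0.8, 0.7, 0.5]
finger_gap: 0.0
```

{"op": "arm_command", "data": {
  "targets": [
    [0,0,0.044,0,0,0,0],
    [0,0,0.044,0,0,0,0],
    [0,0,0.044,0,0,0,0],
    [0,0,0.036,0,0,0,0],
    [0,0,0,0,0,0,0]
  ]
}}

```text
time_s: 3.6
tcp_pos: [436.4, -105.5, 65.5]
tool_rot: [-0.232, 3.109, -0.006]
force: [-0.3, -0.0, 0.1]
finger_gap: 0.1
```

```bash
python3 -c "
from h import *
go(-120,0,60)
import cv2
for c in ('top','scene'):
    im=manip.camera(c); cv2.imwrite('pics/%s1.png'%c,im)
    for t in ('tab','knob','deck'): print(c,t,[(st(d['location']),round(d['p'],2)) for d in manip.landmark_of(t,c)[:1]])
a=cv2.imread('pics/top1.png')[150:270,270:430]; b=cv2.imread('pics/scene1.png')[160:300,195:375]
cv2.imwrite('pics/c1.png',np.hstack([cv2.resize(a,(400,300),interpolation=2),cv2.resize(b,(386,300),interpolation=2)]))
"
```

```text
t 3.6 stage pos [-144.1  -23.2   65.5] shift mm [-23.   24.2   5.9] turn [-0.006  0.024 -0.041] F [-0.3 -0.   0.1] gap 0.1
top tab [(array([-93.8,   0.8,  77.8]), 0.77)]
top knob [(array([ 70.3,   2.4, 110.4]), 0.44)]
top deck [(array([-2.5, -0.2, 38.6]), 0.62)]
scene tab [(array([-92. ,   7.6,  78.6]), 0.93)]
scene knob [(array([ 72.5,   4.4, 107.2]), 0.48)]
scene deck [(array([ 0.6, -0.2, 34.8]), 0.65)]
```

View pics/c1.png

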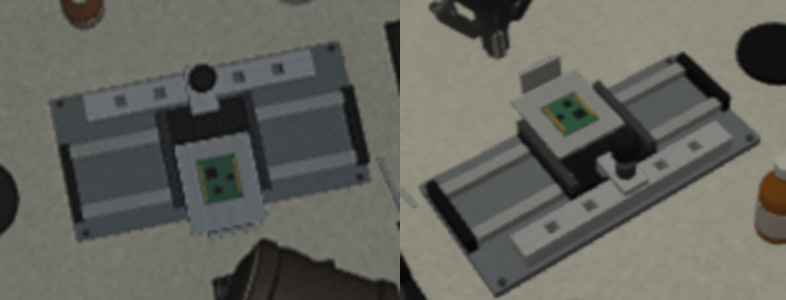

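{"op": "arm_command", "data": {
  "targets": [
    [0,0.012,0.003,0,0.01,-0.02,0],
    [0,0.012,0.003,0,0.01,-0.02,0],
    [0,0,0,0,0,0,0],
    [-0.008,0,0,0,0,0,0],
    [-0.005,0,0,0,0,0,0]
  ]
}}

```text
time_s: 4.5
tcp_pos: [452.9, -78.4, 67.6]
tool_rot: [-0.305, 3.106, -0.022]
force: [1.0, -0.9, 0.2]
finger_gap: -0.1
```

```bash
python3 -c "
from h import *
go(-76,1,60)"
```

```text
t 4.5 stage pos [-122.7    0.3   67.6] shift mm [-46.6   0.5   8.4] turn [-0.016  0.019  0.006] F [ 1.  -0.9  0.2] gap -0.1
```

{"op": "arm_command", "data": {
  "targets": [
    [0,0,0.004,-0.008,0.01,0,0],
    [0,0,0.004,-0.008,0.01,0,0],
    [-0.007,0,0,0,0,0,0],
    [-0.007,0,0,0,0,0,0],
    [-0.007,0,0,0,0,0,0]
  ]
}}

```text
time_s: 5.0
tcp_pos: [474.0, -74.7, 58.1]
tool_rot: [0.307, -3.119, -0.002]
force: [-4.9, -2.3, 4.5]
finger_gap: 0.2
```

{"op": "arm_command", "data": {
  "targets": [
    [-0.006,0,0,0,0,0,0],
    [-0.006,0,0,0,0,0,0],
    [-0.006,0,0,0,0,0,0],
    [-0.005,0,0,0,0,0,0],
    [-0.003,0,0,0,0,0,0]
  ]
}}

```text
time_s: 5.5
tcp_pos: [498.0, -69.9, 57.4]
tool_rot: [0.307, -3.109, -0.002]
force: [-0.1, -0.7, 0.7]
finger_gap: 0.1
```

```bash
python3 -c "
from h import *
go(-72,1,60)"
```

```text
t 5.5 stage pos [-76.8   0.1  57.4] shift mm [-4.8  0.9 -2.7] turn [ 0.003 -0.017  0.007] F [-0.1 -0.7  0.7] gap 0.1
```

{"op": "arm_command", "data": {
  "targets": [
    [-0.003,0,0,0,0,0,0],
    [-0.003,0,0,0,0,0,0],
    [-0.003,0,0,0,0,0,0],
    [-0.002,0,0,0,0,0,0],
    [0,0,0,0,0,0,0]
  ]
}}

```text
time_s: 6.0
tcp_pos: [501.1, -68.7, 56.7]
tool_rot: [0.311, -3.087, -0.003]
force: [-1.0, -0.3, 0.6]
finger_gap: 0.2
```

```bash
python3 -c "
from h import *
go(-70,1,60)
for c in ('top','scene'):
    im=manip.camera(c)
    for t in ('tab','deck'): print(c,t,[(st(d['location']),round(d['p'],2)) for d in manip.landmark_of(t,c)[:1]])
"
```

```text
t 6.0 stage pos [-73.6   0.7  56.7] shift mm [-3.5  0.3 -3.4] turn [ 0.006 -0.039  0.011] F [-1.  -0.3  0.6] gap 0.2
top tab []
top deck [(array([ 0.9,  0. , 36.8]), 0.78)]
scene tab [(array([-57.4,   6.4,  78.8]), 0.8)]
scene deck []
```

{"op": "arm_command", "data": {
  "targets": [
    [0,0,0,0,-0.02,0,0],
    [-0.004,0,0,0,-0.01,0,0],
    [-0.004,0,0,0,0,0,0],
    [-0.006,0,0,0,0,0,0],
    [-0.006,0,0,0,0,0,0]
  ]
}}

```text
time_s: 6.8
tcp_pos: [500.8, -66.4, 54.2]
tool_rot: [0.32, -3.074, -0.012]
force: [-16.5, -7.7, 16.0]
finger_gap: -0.5
```

```bash
python3 -c "
from h import *
go(-70,1,60)
im=manip.camera('scene')
for t in ('tab','tray'): print(t,[(st(d['location']),round(d['p'],2)) for d in manip.landmark_of(t,'scene')[:1]] if t=='tab' else '')
"
```

```text
t 6.8 stage pos [-73.4   3.   54.2] shift mm [-3.1 -2.  -6. ] turn [ 0.012 -0.051  0.017] F [-16.5  -7.7  16. ] gap -0.5
tab [(array([-58.7,   8.6,  77.5]), 0.68)]
tray
```

{"op": "arm_command", "data": {
  "targets": [
    [0.01,0,0,0,0,0,0],
    [0.02,0,0,0,0,0,0],
    [0.03,0,0,0,0,0,0],
    [0.01,0,-0.01,0,-0.02,0,0],
    [0,0,-0.03,0,-0.02,0,0.03]
  ]
}}

```text
time_s: 7.4
tcp_pos: [432.5, -79.7, 94.9]
tool_rot: [0.321, -3.123, -0.024]
force: [1.0, 0.3, -0.3]
finger_gap: 12.9
```

{"op": "arm_command", "data": {
  "targets": [
    [0,0,-0.045,0,0,0,0.07],
    [0,0,-0.045,0,0,0,0.07],
    [0,0,-0.02,0,0,0,0.07],
    [0,0,0,0,0,0,0.07],
    [0,0,0,0,0,0,0.07]
  ]
}}

```text
time_s: 7.9
tcp_pos: [437.7, -80.8, 212.4]
tool_rot: [-0.316, 3.104, 0.02]
force: [-0.9, 0.2, 0.5]
finger_gap: 70.0
```

```bash
python3 -c "
from h import *
import cv2
go(75,0,170)
for c in ('top','scene'):
    im=manip.camera(c); cv2.imwrite('pics/%s2.png'%c,im)
    for t in ('tab','knob','deck'): print(c,t,[(st(d['location']),round(d['p'],2)) for d in manip.landmark_of(t,c)[:1]])
a=cv2.imread('pics/top2.png')[150:270,270:430]; b=cv2.imread('pics/scene2.png')[160:300,195:375]
cv2.imwrite('pics/c2.png',np.hstack([cv2.resize(a,(400,300),interpolation=2),cv2.resize(b,(386,300),interpolation=2)]))
"
```

```text
t 7.9 stage pos [-138.1    0.8  212.4] shift mm [-212.1   -4.    47.2] turn [0.011 0.023 0.013] F [-0.9  0.2  0.5] gap 70.0
top tab [(array([-59.1,  -0.8,  73.6]), 0.82)]
top knob [(array([ 70.5,   3.8, 111. ]), 0.46)]
top deck [(array([-0.1,  1.8, 36.7]), 0.89)]
scene tab [(array([-59.1,  10.8,  78.8]), 0.65)]
scene knob [(array([ 73.8,   2.3, 108.7]), 0.64)]
scene deck [(array([ 3.1,  2.4, 30.7]), 0.57)]
```

View pics/c2.png

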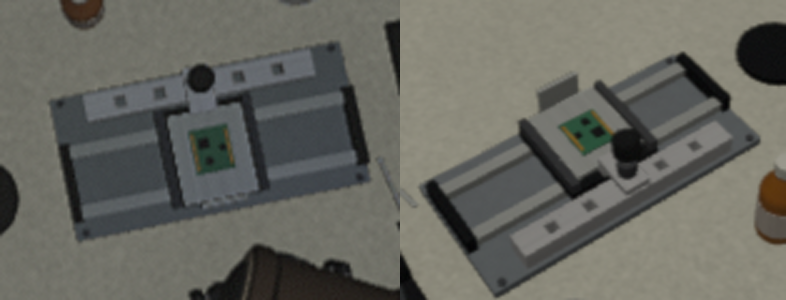

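{"op": "arm_command", "data": {
  "targets": [
    [-0.04,0,0,0,0.01,0.006,0.07],
    [-0.045,0,0.005,0,0.01,0.006,0.07],
    [-0.045,0,0.01,0,0,0,0.07],
    [-0.045,0,0.01,0,0,0,0.07],
    [-0.025,0,0.01,0,0,0,0.07]
  ]
}}

```text
time_s: 8.8
tcp_pos: [634.8, -40.8, 171.9]
tool_rot: [0.293, -3.12, -0.02]
force: [-0.3, -0.8, 1.1]
finger_gap: 70.2
```

{"op": "arm_command", "data": {
  "targets": [
    [0,0,0,0,0,0,0.07],
    [0,0,0,0,0,0,0.07],
    [0,0,0,0,0,0,0.07],
    [0,0,0,0,0,0,0.07],
    [0,0,0,0,0,0,0.07]
  ]
}}

```text
time_s: 9.3
tcp_pos: [632.8, -40.4, 167.9]
tool_rot: [0.294, -3.112, -0.022]
force: [1.0, 0.5, -0.8]
finger_gap: 69.7
```

```bash
python3 -c "
from h import *
go(73,2.5,140)"
```

```text
t 9.3 stage pos [ 61.1   3.6 167.9] shift mm [-12.3  -1.5  27.7] turn [ 0.016 -0.014 -0.002] F [ 1.   0.5 -0.8] gap 69.7
```

{"op": "arm_command", "data": {
  "targets": [
    [-0.007,-0.001,0.01,0.008,-0.008,0,0.07],
    [-0.005,0,0.02,0.008,-0.007,0,0.07],
    [0,0,0.02,0,0,0,0.07],
    [0,0,0.012,0,0,0,0.07],
    [0,0,0,0,0,0,0.07]
  ]
}}

```text
time_s: 9.8
tcp_pos: [646.1, -40.0, 106.0]
tool_rot: [-0.291, 3.119, -0.005]
force: [-0.4, 0.1, -1.1]
finger_gap: 70.1
```

```bash
python3 -c "
from h import *
go(73,2.5,76)
import cv2
for c in ('top','scene'):
    im=manip.camera(c); cv2.imwrite('pics/%s3.png'%c,im)
a=cv2.imread('pics/top3.png')[150:270,270:430]; b=cv2.imread('pics/scene3.png')[160:300,195:375]
cv2.imwrite('pics/c3.png',np.hstack([cv2.resize(a,(400,300),interpolation=2),cv2.resize(b,(386,300),interpolation=2)]))
"
```

```text
t 9.8 stage pos [ 74.2   1.5 106. ] shift mm [ 1.5  1.1 30. ] turn [-0.004  0.009 -0.004] F [-0.4  0.1 -1.1] gap 70.1
```

View pics/c3.png

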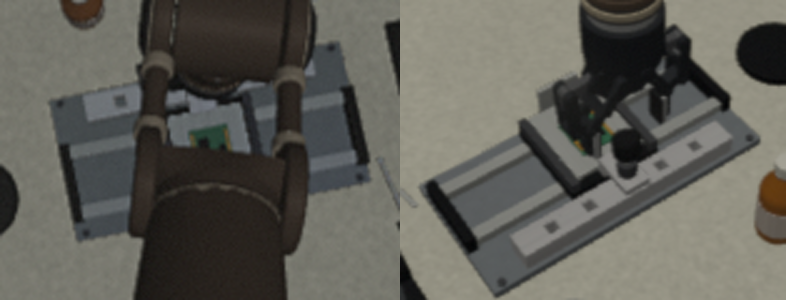

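```bash
python3 -c "
from h import *
k=manip.get_calibration('scene');V=np.array(k['view'])
def pr(x,y,z):
    p=V@np.r_[C+x*X+y*Y,z,1]; u=k['cx']+k['fx']*p[0]/-p[2]; v=k['cy']-k['fy']*p[1]/-p[2]
    print((x,y,z),np.round([u,v],1),'crop',np.round([(u-195)*386/180,(v-160)*300/140]))
pr(75,0,109.5);pr(73,2.5,109.5);pr(74,1.5,118);pr(74,40,118);pr(74,-38,118);pr(75,0,20);pr(75,90,35);pr(75,-90,35)
print({a:b for a,b in k.items() if a!='view'})
"
python3 - <<'E'
import cv2
a=cv2.imread('pics/scene3.png')[190:260,255:345]
cv2.imwrite('pics/c4.png',cv2.resize(a,(720,560),interpolation=2))
E
```

```text
(75, 0, 109.5) [300.2 224.3] crop [226. 138.]
(73, 2.5, 109.5) [300.6 223.2] crop [226. 135.]
(74, 1.5, 118) [300.4 221.1] crop [226. 131.]
(74, 40, 118) [315.3 213. ] crop [258. 114.]
(74, -38, 118) [284.6 229.6] crop [192. 149.]
(75, 0, 20) [300.9 250.1] crop [227. 193.]
(75, 90, 35) [332.8 227.7] crop [296. 145.]
(75, -90, 35) [266.3 265.8] crop [153. 227.]
{'fx': 452.01222090075936, 'fy': 452.01222090075936, 'cx': 316.7662120521624, 'cy': 198.6027789247856}
```

View pics/c4.png

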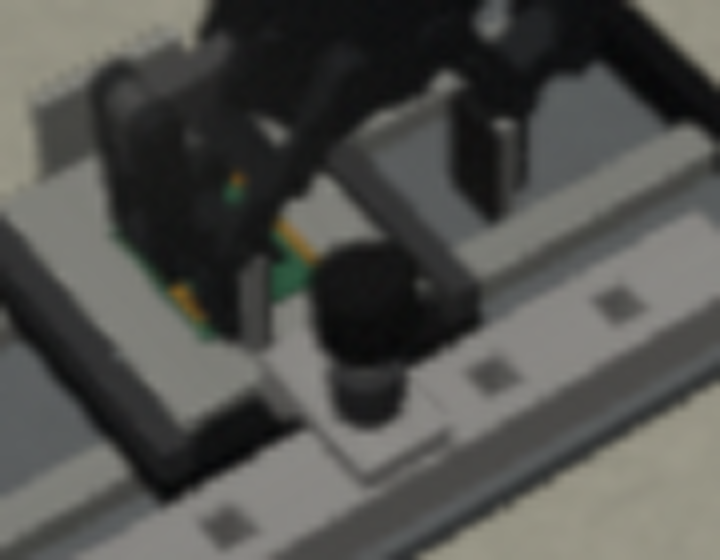

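{"op": "arm_command", "data": {
  "targets": [
    [0,0,0.012,0,0,0,0.07],
    [0,0,0.011,0,0,0,0.07],
    [0,0,0.006,0,0,0,0.07],
    [0,0,0,0,0,0,0.06],
    [0,0,0,0,0,0,0.05]
  ],
  "force": 60
}}

```text
time_s: 10.4
tcp_pos: [650.1, -40.6, 79.1]
tool_rot: [-0.29, 3.111, -0.008]
force: [-0.2, -0.1, 0.5]
finger_gap: 50.2
```

```bash
python3 -c "
from h import *
go(75,0.5,76)"
```

```text
t 10.4 stage pos [78.   0.1 79.1] shift mm [3.  0.4 3.1] turn [-0.006  0.016 -0.004] F [-0.2 -0.1  0.5] gap 50.2
```

{"op": "arm_command", "data": {
  "targets": [
    [0.003,0,0.003,0,0.015,0,0.045],
    [0,0,0,0,0,0,0.03],
    [0,0,0,0,0,0,0.02],
    [0,0,0,0,0,0,0.02],
    [0,0,0,0,0,0,0.02]
  ],
  "force": 60
}}

```text
time_s: 10.9
tcp_pos: [647.0, -41.0, 76.6]
tool_rot: [-0.292, 3.127, -0.009]
force: [0.8, 0.1, 0.3]
finger_gap: 28.1
```

```bash
python3 -c "
from h import *
go(75,0.5,76)"
```

```text
t 10.9 stage pos [74.9  0.4 76.6] shift mm [-0.1  0.1  0.6] turn [-0.006  0.    -0.004] F [0.8 0.1 0.3] gap 28.1
```

{"op": "arm_command", "data": {
  "targets": [
    [0,0,-0.005,0,0,0,0.02],
    [0,0,-0.005,0,0,0,0.02],
    [0,0,-0.004,0,0,0,0.02],
    [0,0,-0.003,0,0,0,0.02],
    [0,0,-0.001,0,0,0,0.02]
  ]
}}

```text
time_s: 11.4
tcp_pos: [646.7, -41.0, 92.4]
tool_rot: [-0.292, 3.127, -0.009]
force: [3.9, -0.8, -8.5]
finger_gap: 28.2
```

```bash
python3 -c "
from h import *
go(75,0,92.5)"
```

```text
t 11.4 stage pos [74.7  0.4 92.4] shift mm [-0.3 -0.4 -0.1] turn [-0.006  0.001 -0.004] F [ 3.9 -0.8 -8.5] gap 28.2
```

{"op": "arm_command", "data": {
  "targets": [
    [0,-0.005,-0.001,0,0,0,0.02],
    [0,-0.008,-0.001,0,0,0,0.02],
    [0,-0.008,-0.001,0,0,0,0.02],
    [0,-0.006,-0.001,0,0,0,0.02],
    [0,-0.003,-0.001,0,0,0,0.02]
  ]
}}

```text
time_s: 11.9
tcp_pos: [651.6, -67.0, 93.9]
tool_rot: [-0.292, 3.128, 0.002]
force: [4.1, 2.8, -10.8]
finger_gap: 28.1
```

```bash
python3 -c "
from h import *
go(75,-44.6,92.5)"
```

```text
t 11.9 stage pos [ 74.6 -26.   93.9] shift mm [ -0.5 -18.6   1.4] turn [ 0.001  0.    -0.004] F [  4.1   2.8 -10.8] gap 28.1
```

{"op": "arm_command", "data": {
  "targets": [
    [0,-0.006,0,0,0,0,0.02],
    [0,-0.006,0,0,0,0,0.02],
    [0,-0.005,0,0,0,0,0.02],
    [0,-0.002,-0.0005,0,0,0,0.02],
    [0,0,-0.0005,0,0,0,0.02]
  ]
}}

```text
time_s: 12.4
tcp_pos: [655.3, -86.2, 94.0]
tool_rot: [0.291, -3.128, -0.004]
force: [4.8, 2.8, -11.1]
finger_gap: 28.2
```

```bash
python3 -c "
from h import *
go(75,-44.6,92.5)"
```

```text
t 12.4 stage pos [ 74.5 -45.6  94. ] shift mm [-0.4  1.   1.5] turn [ 0.003  0.    -0.004] F [  4.8   2.8 -11.1] gap 28.2
```

{"op": "arm_command", "data": {
  "targets": [
    [0,0.001,0.004,0,0,0,0.02],
    [0,0,0.004,0,0,0,0.02],
    [0,0,0.004,0,0,0,0.02],
    [0,0,0.003,0,0,0,0.02],
    [0,0,0.002,0,0,0,0.02]
  ]
}}

```text
time_s: 12.9
tcp_pos: [655.6, -86.2, 79.7]
tool_rot: [-0.292, 3.128, 0.001]
force: [-0.1, 1.5, -0.7]
finger_gap: 28.0
```

```bash
python3 -c "
from h import *
go(75,-44.6,70)"
```

```text
t 12.9 stage pos [ 74.8 -45.7  79.7] shift mm [-0.2  1.1  9.7] turn [ 0.001  0.    -0.004] F [-0.1  1.5 -0.7] gap 28.0
```

{"op": "arm_command", "data": {
  "targets": [
    [0,0.001,0.003,0,0,0,0.02],
    [0,0,0.003,0,0,0,0.02],
    [0,0,0.003,0,0,0,0.02],
    [0,0,0.003,0,0,0,0.02],
    [0,0,0.003,0,0,0,0.02]
  ]
}}

```text
time_s: 13.4
tcp_pos: [656.0, -86.2, 69.8]
tool_rot: [0.293, -3.128, 0.001]
force: [-7.3, 2.4, 17.9]
finger_gap: 28.3
```

```bash
python3 -c "
from h import *
go(75,-44.6,69)"
```

```text
t 13.4 stage pos [ 75.2 -45.7  69.8] shift mm [0.2 1.1 0.8] turn [-0.001 -0.    -0.003] F [-7.3  2.4 17.9] gap 28.3
```

{"op": "arm_command", "data": {
  "targets": [
    [0,0,0.002,0,0,0,0.02],
    [0,0,0.002,0,0,0,0.02],
    [0,0,0.002,0,0,0,0.02],
    [0,0,0.002,0,0,0,0.02],
    [0,0,0.002,0,0,0,0.02]
  ]
}}

```text
time_s: 13.9
tcp_pos: [655.8, -86.2, 70.0]
tool_rot: [0.293, -3.124, 0.001]
force: [-4.5, 0.9, 10.9]
finger_gap: 28.5
```

```bash
python3 -c "
from h import *
import cv2
go(75,-44.6,69)
for i in range(3):
  for c in ('top','scene'):
    im=manip.camera(c); cv2.imwrite('pics/%s5.png'%c,im)
    if i==0:
      for t in ('tab','knob','deck'): print(c,t,[(st(d['location']),round(d['p'],2)) for d in manip.landmark_of(t,c)[:1]])
go(75,-44.6,69)
a=cv2.imread('pics/top5.png')[150:270,270:430]; b=cv2.imread('pics/scene5.png')[190:280,235:345]
cv2.imwrite('pics/c5.png',np.hstack([cv2.resize(a,(400,300),interpolation=2),cv2.resize(b,(366,300),interpolation=2)]))
"
```

```text
t 13.9 stage pos [ 75.  -45.7  70. ] shift mm [0.  1.1 1. ] turn [-0.    -0.004 -0.003] F [-4.5  0.9 10.9] gap 28.5
top tab []
top knob [(array([-114.8, -199.6,    1.6]), 0.4)]
top deck [(array([ -0.2, -50.3,  36.3]), 0.78)]
scene tab [(array([-59.7, -43. ,  77.7]), 0.67)]
scene knob [(array([ 70.5, -44.9,  99.4]), 0.65)]
scene deck [(array([  0.8, -45.8,  36.1]), 0.62)]
t 14.5 stage pos [ 75.  -45.7  70. ] shift mm [0.  1.1 1. ] turn [-0.    -0.004 -0.003] F [-6.1  1.4 10.1] gap 28.2
```

View pics/c5.png

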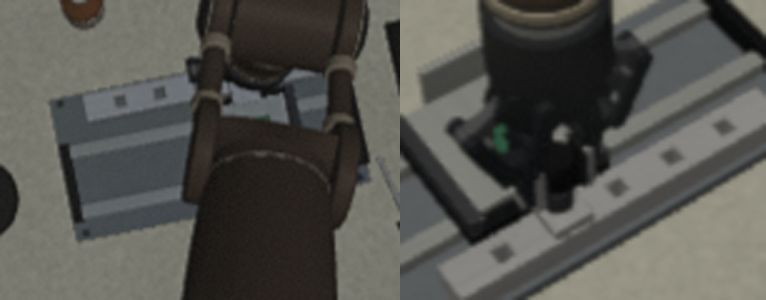

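```bash
python3 -c "
from h import *
print(manip.hand_in()); go(75,-44.6,69)"
```

```text
the job is handed in; nothing more can be done
None
the job is handed in; nothing more can be done
```

The tray is home, and the carriage is one hole towards the microscope (stage −y). I handed the job in at about 14.5 s, still gripping the knob and pressing the pin down. The hand-in gave no verdict.

- **Tray:** I pushed the tab until it met the hard stop, at about 18 N. The cameras then put the tab face at −59 mm, against −61 mm expected at home, and the picture showed the tray seated.
- **Plunger and slide:** I lifted the knob 16 mm against about 8.5 N, roughly what the spring needs for that lift. I then slid the carriage about 46 mm.
- **Pin:** It went down into the hole and bottomed at 17.9 N. At the last check it held at about 10 N, with the TCP at 70.0 mm against about 70.1 mm expected with the pin home.
- **Last checks:** The scene camera put the deck at −45.8 mm and the knob at −44.9 mm. The last picture showed one free hole on the microscope side and three on the lamp side, as it should be.
- **Disagreements:** The top camera put the deck at −50 mm and gave a false reading for the knob, but the arm covered most of its view. The carriage sits about 1 mm past the hole's centre, within the 3 mm allowed. A 1 mm correction at the pin did not shift it.
- **Not checked:** I did not re-measure the bottle, dish or screwdriver at the end. The arm stayed clear of them and of the lamp and microscope.

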